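# Shut off the air behind the spark guard with the bent rod

### The arm

A 7-joint arm with a two-finger parallel gripper is mounted at the origin on a cart in front of the work surface, level with it; the furniture and walls round the work are solid. World frame = base frame: x ahead of the robot, y to its left, z up, the work surface at z = 0. Lengths are in mm, angles in rad, forces in N, time in s.
With the tool pointing down it reaches from about 425 to 1025 mm from the base axis. Payload 9.4 kg.
Tool frame: the origin (TCP) lies at the very end of the fingers, on their centre line; the grasp point (between the pads) lies 19 mm behind it (ctrl.tcp_to_grasp is the z of the grasp point in the tool frame, in mm); z points along the fingers, y is the line along which they close (so a half turn about z gives the same grasp; the last joint's range is limited). The gripper opens to 85 mm and grips with 20 to 120 N. Pads are 22 mm wide; open, the fingers measure 114 mm over their backs; the gripper's body (76 mm by 85 mm) begins 54 mm behind the grasp point. The pads swing forward as they close: fully open they stand 13 mm farther back than shut.
Start: joints at [-1.424, 0.599, -0.003, 1.599, 0.002, 0.943, -0.08], TCP at [160.91, 706.917, 193.775] pointing down, gripper open.
Joint ranges: [-2.57, 2.57], [-0.35, 1.97], [-1.29, 1.29], [0.11, 2.56], [-1.05, 4.19], [0.11, 1.86], [-2.63, 2.63]. Speed limits (rad/s): [2.22, 2.22, 3.01, 3.01, 3.14, 3.14, 3.14].

### API

Orientations are given as a unit quaternion [x, y, z, w].
In Python, from plant import ctrl gives the robot as it stands.
- The arm moves only by the tool apply_moves, never from a script. Its arguments are lists of equal length, an entry for each row: "fingers": the closure, from -1 (fully open) to 1 (shut); "offset": the shift along the tool's x, y, z in m, a list of three; "dr": the turn, a rotation vector about the tool's x, y, z in degrees, a list of three. A call has 1 to 12 rows; each row is the pose to reach, as a shift and turn from the pose commanded when the call began, along the tool's axes at that moment; what a row does not reach only later rows make up. A row lasts 1/10 s, in which the tool goes at most 50 mm and 8.59 degrees, less where a joint would pass 70% of its speed; a pose out of reach is approached as far as the arm can. A call with a gripper value outside its range is refused whole. The fingers move at their own pace and stop on an object; "newtons" is the grip in N (left out, the last holds). Time passes only in rows, so rows that repeat a pose let the fingers close. It gives the time, the measured TCP pose, the force, the opening and the grip force at its end, in the units of the state.
- ctrl.read_state(): the state, without advancing time (a new reading comes with each control period).
- ctrl.snapshot(name): name is "side" or "top"; returns a dict with "frame" (384x512x3 uint8, red, green, blue), "fovy" (degrees; the focal length in pixels is half the picture's height over the tangent of half this angle, whatever the lens; pixels are square), "cx", "cy" (the principal point, pixels), "k1" (the pictures are not rectified: a ray, as slopes to the right and down, at radius r is drawn at 1 + k1 r^2 times it, then the intrinsics apply), "world_from_camera" (4x4, takes a point from camera to world coordinates). Camera axes: x right, y down, z forward; pixel columns grow to the right and rows downward; lengths in mm; the calibration is good to about 2 mm. A picture is of the moment at which its call begins. There is no depth.
- ctrl.job_done(): hands the job in; it is judged then, once.
The state is a dict: "time": time; "joint_pos": joint angles; "qd": joint speeds; "tau": joint torques, N m; "tool_pos": TCP position; "orientation": TCP orientation; "ft_force": force on the tool from outside, world axes, zero at the start; "wrist_torque": the same for the moment, N m; "width": opening from 0.0 (shut) to 1.0 (fully open); "grasp_force": force on a finger pad.
Only numpy, scipy, OpenCV 4.12 (cv2) and the standard library are available. Lean on these libraries where they do the work, as an engineer would, in place of code of your own. Each camera call takes 0.05 s, during which the arm holds its last target. There are 200 camera calls.

### The job

The grinding disc is to be changed, so shut off the air: the toggle lever stands down inside the grey spark guard, leaning away from the robot (on). Take the bent rod from its forked rest by the handle, reach over the front of the guard with it, feel for the lever with the leg of the rod and pull the lever over towards the robot until it snaps off. Then lay the rod back in both forks as it lay, leg hanging down, let go, and leave the disc and the spanner where they are.

Things in the scene. Friction and masses are not known exactly. Their poses are not given: they have to be found in the camera images.
- guard: Grey sheet-steel spark guard, a box open on top with yellow rims, fixed. Origin: middle of the box, on the bench; x to its rear, y along it (to the left), z up. 320 mm long (y), 126 mm deep (x), sheets 3 mm: front sheet at x = -63 mm, rim 170 mm high; rear sheet at x = +63 mm, 144 mm high; end sheets at y = +-158 mm, 140 mm high, rising to 170 mm at the front. Toggle valve inside.
- guard_mid (a point): Middle of the guard 87 mm above the bench, axes as the guard. The valve is not measured: its lever is anywhere from y = -75 to +75 mm along the guard, its pivot at x = -8 to -2 mm, 40 mm above the bench. The lever is a 10 mm stem with a red ball knob, 22 mm diameter, centre 51 mm from the pivot. All else inside the guard is lower than 45 mm.
- valve_lever (a joint): Lever angle from its rear stop, rad, swinging only in the guard's x: 0 leaning to the rear (on, as found; knob centre 20 mm behind the pivot, 87 mm above the bench), 0.4 upright, 0.8 leaning to the front (off; knob 20 mm before the pivot). Snap action: resists a pull at the knob with about 4 N at first, less towards upright; past upright it jumps over to the other stop by itself.
- rest: Dark steel rest for the rod, fixed: 220 x 50 mm flat base, two upright Y forks of 8 mm round bar at x = -60 and +95 mm, open upward, prong ends 44 mm apart in y and 162 mm above the bench. Origin: on the bench, mid-width, 95 mm from the rear end of the base; x runs along the rod from tail to leg, z up.
- rest_seat (a point): Point 150 mm above the origin of the rest, with the axes of the rest: the handle centre lies there when the rod lies in its forks.
- rod_handle (a point): Centre of the wooden handle of the bent rod (loose, about 0.24 to 0.39 kg); x along it towards the bend, z up. Handle 90 mm long (x), 24 mm wide (y), 28 mm high. A 10 mm steel rod runs on from it to the bend, 150 mm ahead of the handle centre, and turns straight down into the leg; behind, a 10 mm tail with a ball end reaches x = -87 mm.
- rod_tip (a point): Lower end of the leg of the bent rod: 150 mm ahead of (x) and 130 mm below (z) the handle centre. The leg is 10 mm thick with a rounded end.
- new_disc: Bystander: grinding disc with a red centre lying flat, 100 mm diameter, 10 mm high. Origin: centre of its underside.
- adj_spanner: Bystander: grey adjustable spanner lying flat, 220 mm long, 49 mm wide, 13 mm high. Origin: centre of its underside.

How it is judged (in metres and radians):
On the way, in this order (a step that is already met when the one before it is completed fails the run):
1. the leg of the rod is down inside the guard, its tip lower than 110 mm, while the lever is still on (x of rod_tip in the frame of guard between -0.062 and 0.062 m and y of rod_tip in the frame of guard between -0.157 and 0.157 m and height (world z) of rod_tip below 0.11 m and value of joint valve_lever below 0.2 rad), for 0.1 s.
2. the lever has snapped off with the leg of the rod still inside the guard (x of rod_tip in the frame of guard between -0.062 and 0.062 m and y of rod_tip in the frame of guard between -0.157 and 0.157 m and height (world z) of rod_tip below 0.15 m and value of joint valve_lever above 0.7 rad), for 0.1 s.
At the end, for the whole second after the job is handed in: Lever fully forward (above 0.7 rad); rod at rest in both forks, leg ahead and down within 0.3 rad of vertical, handle within 20 mm lengthways, 10 mm sideways and 10 mm in height of the seat; disc and spanner within 20 mm of where they stood (value of joint valve_lever above 0.7 rad and x of rod_handle in the frame of rest_seat between -0.02 and 0.02 m and y of rod_handle in the frame of rest_seat between -0.01 and 0.01 m and z of rod_handle in the frame of rest_seat between -0.01 and 0.01 m and x of rod_tip in the frame of rest_seat above 0.1 m and angle between rod_handle's own z axis and vertical below 0.3 rad and linear speed of rod below 0.05 m/s and distance of each of new_disc, adj_spanner from where it was at the start of the episode below 0.02 m); the robot touches nothing.
It fails at once if the disc or the spanner is shoved away by more than 30 mm (distance of any of new_disc, adj_spanner from where it was at the start of the episode above 0.03 m).
It also fails if it takes over 72 s, if anything falls off the work surface, if the arm or the gripper's body presses on something with over 40 N, if the wrist force passes 120 N, or if a joint passes its speed limit or range.

## Working session

There is one attempt and no reset: what is moved stays moved. The work goes in short steps, Python scripts to look and compute and a tool call to move; the robot and the scene stay as the last step left them, time stands still between calls to the robot, and variables do not carry over. Pictures are saved under pics/ and viewed, at most 10 in all, crops included, and the job is handed in when it is done.

Besides the shell and the picture viewer there is one more tool, called after "Call:" as a command line: name --argument value ..., lists and objects as JSON in quotes. apply_moves: Moves the arm, as the interface text tells. Its arguments: {"type":"object","properties":{"fingers":{"type":"array"},"offset":{"type":"array"},"dr":{"type":"array"},"newtons":{"type":"number"}},"required":["fingers","offset","dr"]}

```bash
mkdir -p pics; ls; cat > h.py <<'E'
import numpy as np, cv2
from plant import ctrl
from scipy.spatial.transform import Rotation as R
def snap(n,f=None):
    s=ctrl.snapshot(n)
    if f: cv2.imwrite('pics/'+f+'.png',s['frame'][:,:,::-1])
    return s
def K(s):
    h,w=s['frame'].shape[:2]; f=h/2/np.tan(np.radians(s['fovy'])/2)
    return f
def ray(s,u,v):
    f=K(s); d=np.array([(u-s['cx'])/f,(v-s['cy'])/f]); p=d.copy()
    for _ in range(30): p=d/(1+s['k1']*(p@p))
    T=np.array(s['world_from_camera']); w=T[:3,:3]@np.r_[p,1]
    return T[:3,3],w/np.linalg.norm(w)
def plane(s,u,v,z):
    o,d=ray(s,u,v); return o+d*(z-o[2])/d[2]
def proj(s,P):
    T=np.array(s['world_from_camera']); c=T[:3,:3].T@(np.array(P,float)-T[:3,3]); p=c[:2]/c[2]
    return p*(1+s['k1']*(p@p))*K(s)+[s['cx'],s['cy']]
def tri(a,b):
    (o1,d1),(o2,d2)=a,b
    A=np.c_[d1,-d2]; t=np.linalg.lstsq(A,o2-o1,rcond=None)[0]
    p,q=o1+t[0]*d1,o2+t[1]*d2
    return (p+q)/2,np.linalg.norm(p-q)
E
python3 - <<'E'
from h import *
np.set_printoptions(precision=3,suppress=True)
for n in('side','top'):
    s=snap(n,n+'0'); print(n,s['fovy'],s['cx'],s['cy'],s['k1']);print(np.array(s['world_from_camera']))
st=ctrl.read_state()
print(st,ctrl.tcp_to_grasp)
E
```

```text
pics
side 52.06225023453256 252.47189018208402 187.88849757950373 0.02962053573381529
[[ -0.996  -0.039   0.074 499.092]
 [ -0.084   0.498  -0.863 694.211]
 [ -0.003  -0.866  -0.5   561.558]
 [  0.      0.      0.      1.   ]]
top 50.13316841502058 259.5387756332964 192.32242664251345 -0.14704747064773657
[[ -0.029  -0.996   0.079 507.535]
 [ -1.      0.029  -0.002 -74.35 ]
 [ -0.001  -0.079  -0.997 996.045]
 [  0.      0.      0.      1.   ]]
{'time': 0.1, 'joint_pos': array([-1.424,  0.6  , -0.003,  1.6  ,  0.002,  0.943, -0.08 ]), 'qd': array([-0.001, -0.001, -0.001, -0.004,  0.   ,  0.001,  0.001]), 'tau': array([  0.005, -77.799,   1.57 , -25.863,   0.013,   0.006,  -0.   ]), 'tool_pos': array([160.797, 706.456, 193.008]), 'orientation': array([ 0.112,  0.994, -0.001, -0.   ]), 'ft_force': array([-0.414, -0.537, -0.846]), 'wrist_torque': array([-0.002, -0.031,  0.038]), 'grasp_force': 0.0, 'width': 1.002780433591717} -18.700000000000003
```

View pics/side0.png

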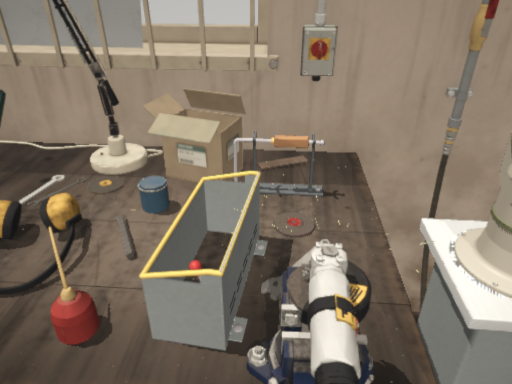

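View pics/top0.png

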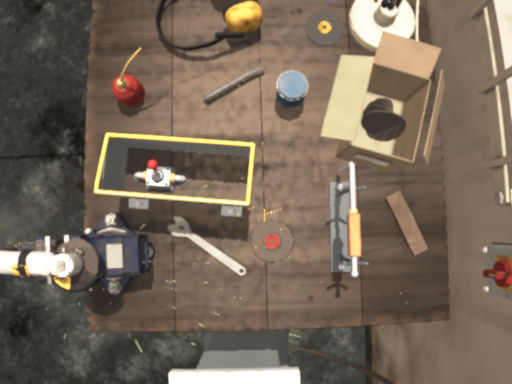

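The top view shows the guard at (97–254, 135–203), knob (152,163), orange handle (354,232), leg end (352,168), disc (272,241) and spanner (207,245). In the side view, the handle is at (290,142), the leg at (236,160) and the knob at (195,265).

```bash
python3 - <<'E'
from h import *
np.set_printoptions(precision=1,suppress=True)
S={n:snap(n) for n in('side','top')}
def blob(s,lo,hi,box):
    hsv=cv2.cvtColor(s['frame'],cv2.COLOR_RGB2HSV); m=cv2.inRange(hsv,np.array(lo),np.array(hi))
    x0,y0,x1,y1=box; k=np.zeros_like(m); k[y0:y1,x0:x1]=m[y0:y1,x0:x1]
    n,l,st,c=cv2.connectedComponentsWithStats(k); i=1+np.argmax(st[1:,4])
    pts=np.argwhere(l==i)[:,::-1].astype(np.float32); return c[i],st[i],cv2.minAreaRect(pts)
H={'side':blob(S['side'],(5,90,90),(22,255,255),(260,125,330,160)),'top':blob(S['top'],(5,90,90),(22,255,255),(335,190,375,275))}
Kn={'side':blob(S['side'],(0,150,90),(5,255,255),(180,250,210,275)),'top':blob(S['top'],(0,150,90),(5,255,255),(140,150,165,175))}
for N,B in(('handle',H),('knob',Kn)):
    for n in B: print(N,n,B[n])
    print(tri(*[ray(S[n],*B[n][0]) for n in('side','top')]))
c,_,((cx,cy),(w,h),a)=H['top']
b=cv2.boxPoints(H['top'][2]); e=sorted(b.tolist(),key=lambda p:p[1])
p0=plane(S['top'],*np.mean(e[2:],0),150);p1=plane(S['top'],*np.mean(e[:2],0),150)
print('handle ends top',p0,p1,np.degrees(np.arctan2(*(p1-p0)[[1,0]])))
# yellow rim contour
s=S['top'];hsv=cv2.cvtColor(s['frame'],cv2.COLOR_RGB2HSV);m=cv2.inRange(hsv,np.array((22,120,120)),np.array((35,255,255)))
k=np.zeros_like(m);k[125:212,88:262]=m[125:212,88:262]
ct=np.argwhere(k)[:,::-1]
hull=cv2.convexHull(ct.astype(np.float32))
q=cv2.approxPolyDP(hull,6,True)[:,0]; print('rim',q)
for u in q: print(u,plane(s,*u,170),plane(s,*u,144))
for n,f in(('top',(310,130,430,290)),('side',(220,110,350,210))):
    x0,y0,x1,y1=f; cv2.imwrite(f'pics/c_{n}.png',cv2.resize(S[n]['frame'][y0:y1,x0:x1,::-1],None,fx=3.5,fy=3.5,interpolation=cv2.INTER_CUBIC))
i1=cv2.imread('pics/c_top.png');i2=cv2.imread('pics/c_side.png')
h=max(i1.shape[0],i2.shape[0]);o=np.zeros((h,i1.shape[1]+i2.shape[1],3),np.uint8);o[:i1.shape[0],:i1.shape[1]]=i1;o[:i2.shape[0],i1.shape[1]:]=i2
print(o.shape);cv2.imwrite('pics/c0.png',cv2.resize(o,None,fx=.9,fy=.9))
E
```

```text
handle side (array([290. , 140.8]), array([271, 135,  38,  13, 430], dtype=int32), ((289.5, 141.0), (12.0, 37.0), 90.0))
handle top (array([354.3, 233.1]), array([347, 208,  15,  50, 579], dtype=int32), ((354.0, 232.5), (49.0, 14.0), 90.0))
(array([ 483.2, -269.2,  151.4]), np.float64(2.3282893316277655))
knob side (array([195.3, 264.6]), array([190, 260,  12,   9,  83], dtype=int32), ((195.5, 264.0), (8.0, 11.0), 90.0))
knob top (array([152. , 163.5]), array([147, 159,  11,  11,  81], dtype=int32), ((152.25001525878906, 163.75001525878906), (9.899494171142578, 9.192388534545898), 45.0))
(array([649.4, 163.5,  91.6]), np.float64(3.5633078671958924))
handle ends top [ 435.1 -267.   150. ] [ 536.3 -271.1  150. ] -2.288526805249806
rim [[254. 144.]
 [249. 203.]
 [ 94. 189.]
 [106. 132.]]
[254. 144.] [672.3 -67.3 170. ] [677.5 -67.1 144. ]
[249. 203.] [552.1 -53.9 170. ] [553.5 -53.3 144. ]
[ 94. 189.] [589.7 267.  170. ] [592.3 277.7 144. ]
[106. 132.] [709.  242.3 170. ] [715.3 252.2 144. ]
(560, 875, 3)
```

View pics/c0.png

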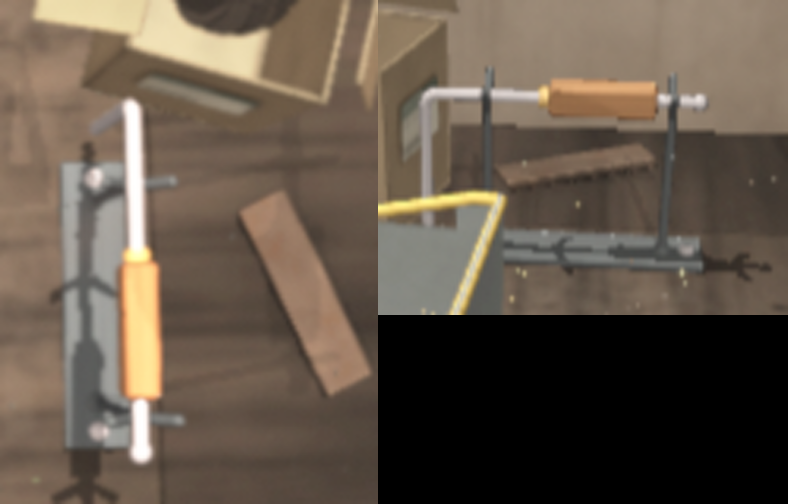

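The crop shows the rod lying in both forks: bend near px (351.6,162), tail ball end near (355,277), and a yellow ferrule at the front of the handle.

```bash
cat >> h.py <<'E'
def to(*targets,yaw=None):
    """offsets (m, tool axes) and turn for world TCP targets (mm); yaw = world angle (deg) of tool y"""
    st=ctrl.read_state(); r=R.from_quat(st['orientation']); p=np.array(st['tool_pos'])
    print('t',round(st['time'],2),'tcp',p.round(1),'F',np.round(st['ft_force'],1),'w',round(st['width'],3),'gf',round(st['grasp_force'],1),'j',np.round(st['joint_pos'],2))
    ty=r.as_matrix()[:,1]; cur=np.degrees(np.arctan2(ty[1],ty[0])); print('yaw',cur.round(2),'tilt',np.round(r.as_matrix()[:,2],3))
    for t in targets: print(t,(r.inv().apply(np.array(t,float)-p)/1000).round(4))
    if yaw is not None:
        y=np.radians(yaw); T=np.array([[np.sin(y)*-1,np.cos(y),0],[np.cos(y),np.sin(y),0],[0,0,-1]]).T
        print('dr',np.degrees((r.inv()*R.from_matrix(T)).as_rotvec()).round(2))
E
python3 - <<'E'
from h import *
np.set_printoptions(precision=1,suppress=True)
S=snap('top');D=snap('side')
b=plane(S,351.6,161.7,150);t=plane(S,354.8,277,150)
print(b,t,np.linalg.norm(b-t)); u=(b-t)/np.linalg.norm(b-t); print('handle',t+87*u,b-155*u,np.degrees(np.arctan2(u[1],u[0])))
print('side bend/tail', [tri(ray(D,*a),ray(S,*c)) for a,c in (((236,141),(351.6,163)),((322.5,142.5),(354.8,276)))])
for z in(87,90): k=plane(S,152.3,164,z); d=k[:2]-[633.5,99.5]; print('knob',k,d@[.993,-.1165],d@[.1165,.993])
to((161,707,330),(350,480,330),(500,250,330),(500,0,330),(483,-269,250),yaw=87.7)
E
```

```text
[ 633.5 -270.6  150. ] [ 393.8 -267.3  150. ] 239.7353715184059
handle [ 480.8 -268.5  150. ] [ 478.5 -268.5  150. ] -0.795764932835489
side bend/tail [(array([ 628.5, -271.6,  145.5]), np.float64(5.7274732115344635)), (array([ 396.7, -267.3,  150.3]), np.float64(1.704335059889929))]
knob [650.7 164.4  87. ] 9.491724316781653 66.45829317757405
knob [650.2 163.6  90. ] 9.114444981189939 65.6208235342112
t 0.3 tcp [160.9 706.7 193.5] F [-0.2 -0.9  0. ] w 1.002 gf 0.0 j [-1.4  0.6 -0.   1.6  0.   0.9 -0.1]
yaw 77.18 tilt [-0. -0. -1.]
(161, 707, 330) [-0.   0.  -0.1]
(350, 480, 330) [-0.2 -0.2 -0.1]
(500, 250, 330) [-0.4 -0.4 -0.1]
(500, 0, 330) [-0.5 -0.6 -0.1]
(483, -269, 250) [-0.5 -0.9 -0.1]
dr [ -0.    0.  -10.5]
```

Call:
apply_moves --fingers '[-1,-1,-1,-1,-1,-1,-1,-1,-1,-1,-1,-1]' --offset '[[0,0,-0.05],[0,0,-0.1],[0,0,-0.137],[-0.04,-0.03,-0.137],[-0.08,-0.06,-0.137],[-0.12,-0.09,-0.137],[-0.16,-0.12,-0.137],[-0.2,-0.15,-0.137],[-0.235,-0.18,-0.137],[-0.27,-0.21,-0.137],[-0.3,-0.24,-0.137],[-0.335,-0.275,-0.137]]' --dr '[[0,0,0],[0,0,0],[0,0,0],[0,0,-4],[0,0,-8],[0,0,-11.8],[0,0,-11.8],[0,0,-11.8],[0,0,-11.8],[0,0,-11.8],[0,0,-11.8],[0,0,-11.8]]'

```text
time: 1.5
tool_pos: [426.9, 363.4, 330.9]
orientation: [0.008, 1.0, 0.0, 0.0]
ft_force: [0.9, -0.3, -0.1]
width: 1.0
grasp_force: 0.0
```

```bash
python3 - <<'E'
from h import *
to((500,250,330),(500,0,330),(480,-268.5,260),yaw=89)
E
```

```text
t 1.5 tcp [426.9 363.4 330.9] F [ 0.9 -0.3 -0.1] w 1.0 gf 0.0 j [-0.84  0.27  0.05  1.81 -0.01  1.07  0.76]
yaw 89.03 tilt [ 0.     0.001 -1.   ]
(500, 250, 330) [-0.075  -0.1122  0.0009]
(500, 0, 330) [-0.0792 -0.3621  0.0007]
(480, -268.5, 260) [-0.0637 -0.631   0.0705]
dr [0.04 0.   0.03]
```

Call:
apply_moves --fingers '[-1,-1,-1,-1,-1,-1,-1,-1,-1,-1,-1,-1]' --offset '[[-0.025,-0.04,0],[-0.05,-0.08,0],[-0.075,-0.12,0],[-0.076,-0.165,0],[-0.077,-0.21,0],[-0.078,-0.26,0],[-0.079,-0.31,0],[-0.079,-0.36,0],[-0.077,-0.41,0.01],[-0.075,-0.46,0.03],[-0.071,-0.51,0.05],[-0.068,-0.56,0.07]]' --dr '[[0,0,0],[0,0,0],[0,0,0],[0,0,0],[0,0,0],[0,0,0],[0,0,0],[0,0,0],[0,0,0],[0,0,0],[0,0,0],[0,0,0]]'

```text
time: 2.7
tool_pos: [485.1, -186.6, 265.3]
orientation: [0.009, 1.0, -0.0, 0.001]
ft_force: [1.9, -0.4, 0.2]
width: 0.998
grasp_force: 0.0
```

```bash
python3 - <<'E'
from h import *
to((480,-268.5,260),(480,-268.5,200),(480,-268.5,131),yaw=89)
E
```

```text
t 2.7 tcp [ 485.1 -186.6  265.3] F [ 1.9 -0.4  0.2] w 0.998 gf 0.0 j [ 0.01  0.28  0.32  1.99 -0.11  0.89  1.94]
yaw 89.0 tilt [ 0.001 -0.    -1.   ]
(480, -268.5, 260) [ 0.0037 -0.082   0.0053]
(480, -268.5, 200) [ 0.0037 -0.082   0.0653]
(480, -268.5, 131) [ 0.0038 -0.082   0.1343]
dr [-0.01  0.06 -0.  ]
```

Call:
apply_moves --fingers '[-1,-1,-1,-1,-1,-1,-1,-1,-1]' --offset '[[0.003,-0.03,0.005],[0.004,-0.06,0.005],[0.004,-0.082,0.005],[0.004,-0.082,0.03],[0.004,-0.082,0.06],[0.004,-0.082,0.09],[0.004,-0.082,0.115],[0.004,-0.082,0.134],[0.004,-0.082,0.134]]' --dr '[[0,0,0],[0,0,0],[0,0,0],[0,0,0],[0,0,0],[0,0,0],[0,0,0],[0,0,0],[0,0,0]]'

```text
time: 3.6
tool_pos: [478.8, -266.0, 129.5]
orientation: [0.009, 1.0, 0.001, -0.002]
ft_force: [0.1, -0.7, -0.0]
width: 1.001
grasp_force: 0.0
```

```bash
python3 - <<'E'
from h import *
to((480,-268.5,131))
a=snap('side')['frame'][60:230,200:370,::-1];b=snap('top')['frame'][130:300,290:460,::-1]
cv2.imwrite('pics/g1.png',cv2.resize(np.hstack([a,b]),None,fx=2.3,fy=2.3,interpolation=cv2.INTER_CUBIC))
E
```

```text
t 3.6 tcp [ 478.8 -266.   129.5] F [ 0.1 -0.7 -0. ] w 1.001 gf 0.0 j [ 0.21  0.49  0.28  2.08 -0.23  0.61  2.19]
yaw 88.98 tilt [-0.004  0.002 -1.   ]
(480, -268.5, 131) [-0.0013 -0.0025 -0.0015]
```

View pics/g1.png

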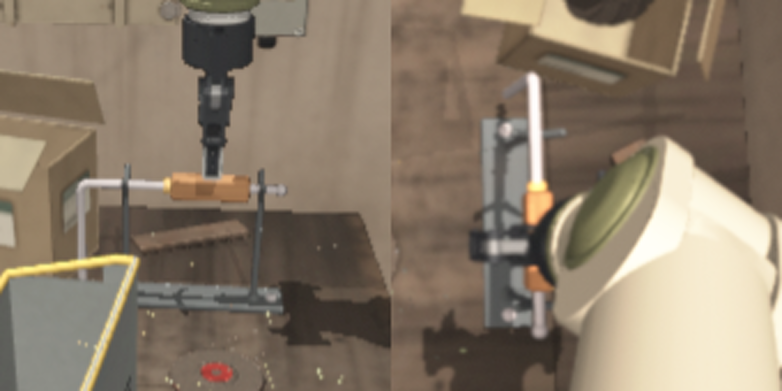

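The side view shows a finger ending at px (291,137), at the handle's top. The top view shows the left finger at (333,236). I'll check this against projections.

```bash
python3 - <<'E'
from h import *
D=snap('side');S=snap('top')
for P in [(479,-266,129.5),(479,-221,143),(479,-311,143),(479,-266,184),(479,-266,204),(480,-268,150),(480,-268,136),(480,-268,164)]:
    print(P,proj(D,P).round(1),proj(S,P).round(1))
a=D['frame'][100:160,260:330,::-1]
b=S['frame'][215:255,320:375,::-1]
o=np.zeros((480,560+440,3),np.uint8);o[:,:560]=cv2.resize(a,(560,480),interpolation=cv2.INTER_CUBIC);o[:320,560:]=cv2.resize(b,(440,320),interpolation=cv2.INTER_CUBIC)
cv2.imwrite('pics/g2.png',cv2.resize(o,None,fx=.8,fy=.8))
E
```

```text
(479, -266, 129.5) [290.8 149. ] [350.6 235.5]
(479, -221, 143) [291.1 151.5] [330.7 236.4]
(479, -311, 143) [291.  137.7] [373.1 234.9]
(479, -266, 184) [291.8 129.7] [356.6 236.2]
(479, -266, 204) [292.2 122.3] [359.  236.5]
(480, -268, 150) [290.8 141.6] [353.7 235.2]
(480, -268, 136) [290.5 146.4] [352.2 235.1]
(480, -268, 164) [291.  136.6] [355.2 235.4]
```

View pics/g2.png

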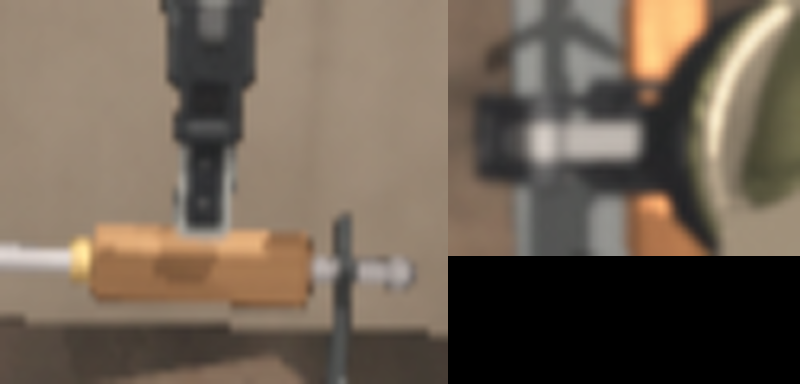

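Call:
apply_moves --fingers '[-1,-1,0,0.3,0.6,0.6,0.6]' --offset '[[0,0,0],[0,0,0],[0,0,0],[0,0,0],[0,0,0],[0,0,0],[0,0,0]]' --dr '[[0,0,0],[0,0,0],[0,0,0],[0,0,0],[0,0,0],[0,0,0],[0,0,0]]' --newtons 20

```text
time: 4.5
tool_pos: [480.0, -266.7, 131.5]
orientation: [0.009, 1.0, 0.0, -0.0]
ft_force: [0.3, 0.3, 0.4]
width: 0.2
grasp_force: 0.0
```

```bash
python3 - <<'E'
from h import *
to((480,-268.5,131))
a=snap('side')['frame'][60:230,200:370,::-1];b=snap('top')['frame'][130:300,290:460,::-1]
cv2.imwrite('pics/g3.png',cv2.resize(np.hstack([a,b]),None,fx=2.3,fy=2.3,interpolation=cv2.INTER_CUBIC))
E
```

```text
t 4.5 tcp [ 480.  -266.7  131.5] F [0.3 0.3 0.4] w 0.2 gf 0.0 j [ 0.21  0.49  0.28  2.08 -0.23  0.61  2.19]
yaw 88.98 tilt [-0.  0. -1.]
(480, -268.5, 131) [-0.     -0.0018  0.0005]
```

View pics/g3.png

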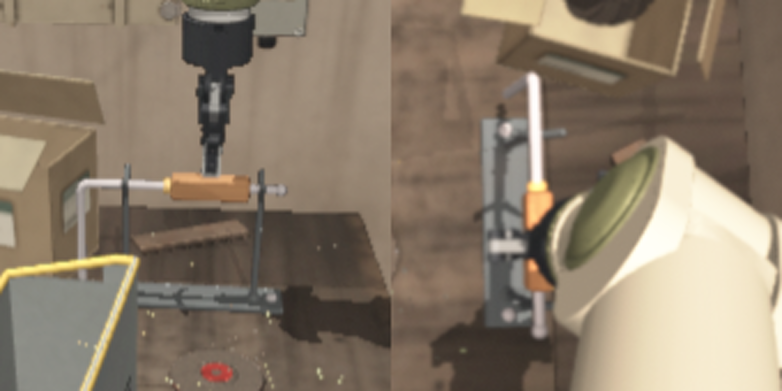

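Width 0.2 (17 mm) with no force means the pads closed above the 24 mm handle. The bright strip in the top view is the rest's base, not a finger. I'll open and use image differences to see where the fingers really are.

```bash
python3 - <<'E'
from h import *
for n in('side','top'): np.save(f'/tmp/{n}.npy',snap(n)['frame'])
E
```

Call:
apply_moves --fingers '[-1,-1,-1,-1,-1,-1]' --offset '[[0,0,0],[0,0,0],[0,0,0],[0,0,0],[0,0,0],[0,0,0]]' --dr '[[0,0,0],[0,0,0],[0,0,0],[0,0,0],[0,0,0],[0,0,0]]'

```text
time: 5.3
tool_pos: [480.0, -266.7, 131.6]
orientation: [0.009, 1.0, -0.0, 0.0]
ft_force: [0.5, -0.5, -0.3]
width: 0.994
grasp_force: 0.0
```

```bash
python3 - <<'E'
from h import *
c=[]
for n,(x,y) in(('side',(255,80)),('top',(305,195))):
    f=snap(n)['frame']; o=np.load(f'/tmp/{n}.npy'); d=cv2.absdiff(f,o).max(2)
    ys,xs=np.where(d>25); print(n,xs.min(),xs.max(),ys.min(),ys.max(),len(xs))
    h=[cv2.resize(q[y:y+75,x:x+75,::-1],(300,300),interpolation=cv2.INTER_CUBIC) for q in(o,f)]
    c.append(np.hstack(h))
cv2.imwrite('pics/g4.png',np.vstack(c))
to()
E
```

```text
side 285 504 40 209 238
top 304 470 226 379 577
t 5.4 tcp [ 480.  -266.7  131.6] F [ 0.6 -0.3  1. ] w 0.998 gf 0.0 j [ 0.21  0.49  0.28  2.08 -0.23  0.61  2.19]
yaw 88.98 tilt [ 0. -0. -1.]
```

View pics/g4.png

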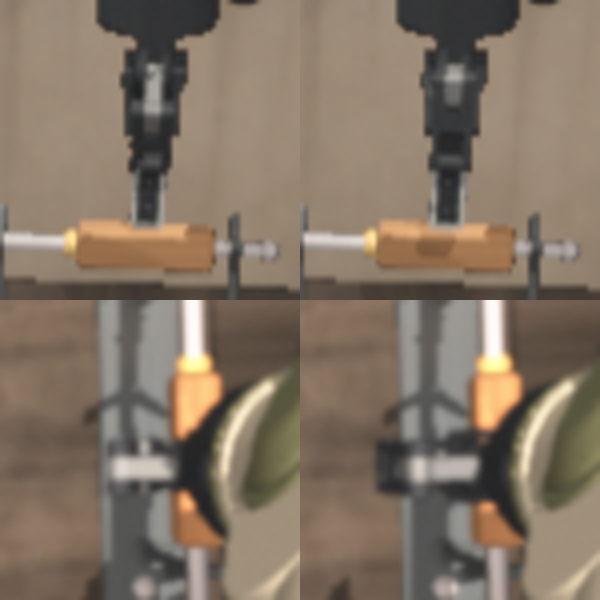

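The side view (top row) shows the finger ends at about row 137 whether open or shut, with the handle unobscured. So the tips look about 35 mm higher than reported. Going down 30 mm is clear of everything either way, so I'll descend gently and watch the force.

Call:
apply_moves --fingers '[-1,-1,-1,-1,-1,-1,-1,-1]' --offset '[[0,0,0.005],[0,0,0.01],[0,0,0.014],[0,0,0.018],[0,0,0.022],[0,0,0.026],[0,0,0.03],[0,0,0.03]]' --dr '[[0,0,0],[0,0,0],[0,0,0],[0,0,0],[0,0,0],[0,0,0],[0,0,0],[0,0,0]]'

```text
time: 6.2
tool_pos: [479.7, -266.6, 101.0]
orientation: [0.009, 1.0, 0.0, -0.0]
ft_force: [0.6, -0.1, -1.0]
width: 0.999
grasp_force: 0.0
```

```bash
python3 - <<'E'
from h import *
to()
c=[]
for n,(x,y) in(('side',(255,80)),('top',(305,195))):
    f=snap(n)['frame']; c.append(cv2.resize(f[y:y+75,x:x+75,::-1],(390,390),interpolation=cv2.INTER_CUBIC))
cv2.imwrite('pics/g5.png',np.hstack(c))
E
```

```text
t 6.2 tcp [ 479.7 -266.6  101. ] F [ 0.6 -0.1 -1. ] w 0.999 gf 0.0 j [ 0.23  0.53  0.25  2.1  -0.25  0.54  2.21]
yaw 88.97 tilt [-0.001  0.    -1.   ]
```

View pics/g5.png

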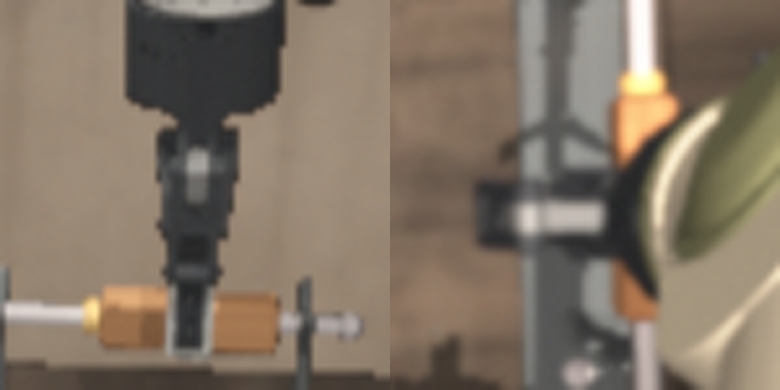

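The near finger now covers the handle, with its tip at about side row 148. I'll go down 7 mm more and close.

Call:
apply_moves --fingers '[-1,-1,-1,0,0.5,1,1,1,1,1,1]' --offset '[[0,0,0.004],[0,0,0.007],[0,0,0.007],[0,0,0.007],[0,0,0.007],[0,0,0.007],[0,0,0.007],[0,0,0.007],[0,0,0.007],[0,0,0.007],[0,0,0.007]]' --dr '[[0,0,0],[0,0,0],[0,0,0],[0,0,0],[0,0,0],[0,0,0],[0,0,0],[0,0,0],[0,0,0],[0,0,0],[0,0,0]]' --newtons 80

```text
time: 7.4
tool_pos: [480.2, -268.4, 95.0]
orientation: [0.009, 1.0, -0.001, 0.001]
ft_force: [-0.7, -5.5, 2.8]
width: 0.269
grasp_force: 79.7
```

Gripped (23 mm opening, 80 N). Now lifting out of the forks.

Call:
apply_moves --fingers '[1,1,1,1,1,1,1,1,1,1]' --offset '[[0,0,-0.008],[0,0,-0.02],[0,0,-0.04],[0,0,-0.065],[0,0,-0.09],[0,0,-0.115],[0,0,-0.14],[0,0,-0.165],[0,0,-0.185],[0,0,-0.19]]' --dr '[[0,0,0],[0,0,0],[0,0,0],[0,0,0],[0,0,0],[0,0,0],[0,0,0],[0,0,0],[0,0,0],[0,0,0]]'

```text
time: 8.4
tool_pos: [480.5, -266.7, 287.2]
orientation: [0.009, 1.0, -0.0, 0.002]
ft_force: [0.9, 0.2, -3.5]
width: 0.272
grasp_force: 79.1
```

Call:
apply_moves --fingers '[1,1,1,1,1,1,1,1,1,1,1,1]' --offset '[[0.005,0.02,0],[0.01,0.05,0],[0.01,0.09,0],[0.01,0.13,0],[0.01,0.17,0],[0,0.21,0],[-0.01,0.25,0],[-0.02,0.29,0],[-0.03,0.335,0],[-0.04,0.375,0],[-0.04,0.41,0],[-0.04,0.433,0]]' --dr '[[0,0,0],[0,0,0],[0,0,0],[0,0,0],[0,0,0],[0,0,0],[0,0,0],[0,0,0],[0,0,0],[0,0,0],[0,0,0],[0,0,0]]'

```text
time: 9.6
tool_pos: [526.7, 168.8, 283.6]
orientation: [0.007, 1.0, 0.0, -0.001]
ft_force: [0.3, -1.1, -3.7]
width: 0.267
grasp_force: 79.1
```

Call:
apply_moves --fingers '[1,1]' --offset '[[0,0,0],[0,0,0]]' --dr '[[0,0,0],[0,0,0]]'

```text
time: 9.8
tool_pos: [526.9, 165.6, 283.8]
orientation: [0.008, 1.0, -0.0, -0.001]
ft_force: [-0.0, -0.3, -2.8]
width: 0.268
grasp_force: 79.2
```

```bash
python3 - <<'E'
from h import *
to()
f=snap('side')['frame'][60:360,110:310,::-1];g=snap('top')['frame'][110:260,80:240,::-1]
cv2.imwrite('pics/i1.png',np.hstack([cv2.resize(f,(400,600),interpolation=cv2.INTER_CUBIC),cv2.copyMakeBorder(cv2.resize(g,(400,375),interpolation=cv2.INTER_CUBIC),0,225,0,0,cv2.BORDER_CONSTANT)]))
E
```

```text
t 9.8 tcp [526.9 165.6 283.8] F [-0.  -0.3 -2.8] w 0.268 gf 79.2 j [-0.54  0.3   0.17  1.9  -0.06  0.96  1.22]
yaw 89.06 tilt [-0.002 -0.001 -1.   ]
```

View pics/i1.png

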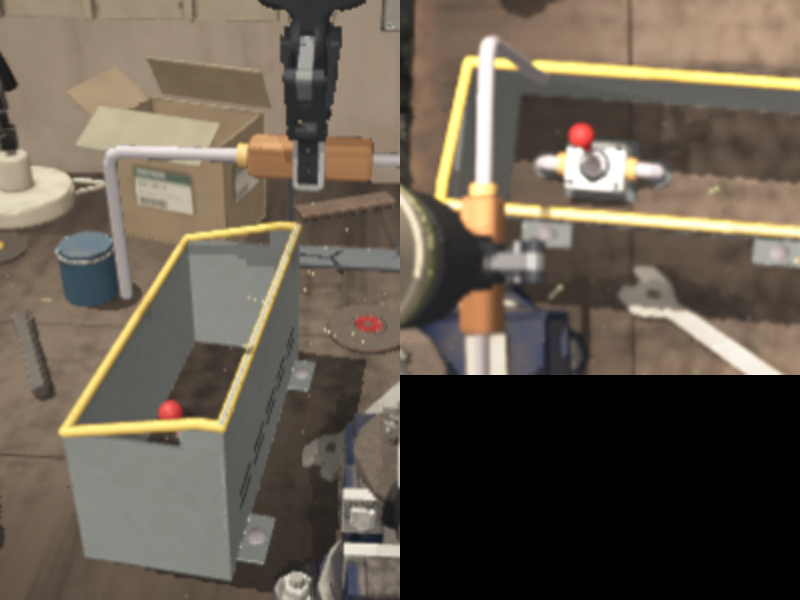

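In the side view the bend is at (164,137) and the tip at (172,208). In the top view the bend is at (116,126) and the tip at about (137,141). The rod is level, the leg is above the guard, and the knob is at (195,265)/(152,163).

```bash
python3 - <<'E'
from h import *
D=snap('side');S=snap('top')
np.set_printoptions(precision=1,suppress=True)
print('bend',tri(ray(D,164.5,137),ray(S,116.5,126.5)),'tip',tri(ray(D,172,208),ray(S,137,141)))
hsv=cv2.cvtColor(D['frame'],cv2.COLOR_RGB2HSV)
for P in[(678,164,338),(678,164,208),(685,190,338),(680,164,233)]: print(P,proj(D,P),proj(S,P))
E
```

```text
bend (array([676.8, 160.8, 334.6]), np.float64(1.3129900649668849)) tip (array([677.9, 162.9, 209.9]), np.float64(0.6684035028805622))
(678, 164, 338) [162.4 135.5] [114.1 125.8]
(678, 164, 208) [171.7 209.3] [136.8 141.3]
(685, 190, 338) [152.4 142.4] [ 99.3 122.4]
(680, 164, 233) [168.9 196.2] [133.  137.7]
```

The tip is at (678,163,210), as planned. Now descending into the guard behind the knob.

Call:
apply_moves --fingers '[1,1,1,1,1,1,1,1,1,1]' --offset '[[0,-0.001,0.015],[0,-0.001,0.035],[0,-0.001,0.055],[0,-0.001,0.075],[0,-0.001,0.095],[0,-0.001,0.115],[0,-0.001,0.13],[0,-0.001,0.138],[0,-0.001,0.138],[0,-0.001,0.138]]' --dr '[[0,0,0],[0,0,0],[0,0,0],[0,0,0],[0,0,0],[0,0,0],[0,0,0],[0,0,0],[0,0,0],[0,0,0]]'

```text
time: 11.0
tool_pos: [528.2, 164.3, 147.1]
orientation: [0.009, 1.0, 0.0, 0.0]
ft_force: [0.4, -0.4, -3.4]
width: 0.267
grasp_force: 79.1
```

```bash
python3 - <<'E'
from h import *
to()
for n in('side','top'):
    s=snap(n);hsv=cv2.cvtColor(s['frame'],cv2.COLOR_RGB2HSV);m=cv2.inRange(hsv,np.array((0,150,90)),np.array((5,255,255)))
    b=(170,245,225,285) if n=='side' else (135,145,172,190)
    ys,xs=np.where(m[b[1]:b[3],b[0]:b[2]]);print(n,len(xs),xs.mean()+b[0],ys.mean()+b[1])
E
```

```text
t 11.0 tcp [528.2 164.3 147.1] F [ 0.4 -0.4 -3.4] w 0.267 gf 79.1 j [-0.5   0.46  0.14  2.05 -0.1   0.64  1.26]
yaw 88.94 tilt [ 0.001  0.    -1.   ]
side 85 195.25882352941176 264.70588235294116
top 81 152.20987654320987 163.55555555555554
```

Call:
apply_moves --fingers '[1,1,1,1,1,1,1,1,1,1,1]' --offset '[[0.005,0.001,0],[0.01,0.001,0],[0.015,0.002,0],[0.02,0.002,0],[0.024,0.003,0],[0.028,0.003,0],[0.032,0.004,0],[0.036,0.004,0],[0.04,0.004,0],[0.042,0.004,0],[0.042,0.004,0]]' --dr '[[0,0,0],[0,0,0],[0,0,0],[0,0,0],[0,0,0],[0,0,0],[0,0,0],[0,0,0],[0,0,0],[0,0,0],[0,0,0]]'

```text
time: 12.2
tool_pos: [485.0, 169.2, 146.4]
orientation: [0.009, 1.0, -0.0, -0.001]
ft_force: [0.0, 0.7, -3.7]
width: 0.268
grasp_force: 79.1
```

```bash
cat > k.py <<'E'
from h import *
to()
r=[];np.set_printoptions(precision=1,suppress=True)
for n in('side','top'):
    s=snap(n);hsv=cv2.cvtColor(s['frame'],cv2.COLOR_RGB2HSV);m=cv2.inRange(hsv,np.array((0,150,90)),np.array((5,255,255)))
    b=(170,245,235,295) if n=='side' else (135,145,172,200)
    ys,xs=np.where(m[b[1]:b[3],b[0]:b[2]]);c=xs.mean()+b[0],ys.mean()+b[1];print(n,len(xs),c);r.append(ray(s,*c))
print(tri(*r))
E
python3 k.py
```

```text
t 12.2 tcp [485.  169.2 146.4] F [ 0.   0.7 -3.7] w 0.268 gf 79.1 j [-0.55  0.42  0.14  2.13 -0.1   0.6   1.22]
yaw 88.99 tilt [-0.001 -0.    -1.   ]
side 40 (np.float64(215.475), np.float64(265.75))
top 58 (np.float64(150.63793103448276), np.float64(181.60344827586206))
(array([610.3, 166.6,  94. ]), np.float64(0.5476022613194091))
```

The knob moved 40 mm to the front, so the lever is off. Lifting out and going back over the rest.

Call:
apply_moves --fingers '[1,1,1,1,1,1,1,1]' --offset '[[-0.002,0,-0.015],[-0.002,0,-0.035],[-0.002,0,-0.06],[-0.002,0,-0.085],[-0.002,0,-0.11],[-0.002,0,-0.13],[-0.002,0,-0.138],[-0.002,0,-0.138]]' --dr '[[0,0,0],[0,0,0],[0,0,0],[0,0,0],[0,0,0],[0,0,0],[0,0,0],[0,0,0]]'

```text
time: 13.1
tool_pos: [488.2, 169.3, 285.2]
orientation: [0.009, 1.0, 0.0, 0.001]
ft_force: [-1.0, 1.0, -3.1]
width: 0.269
grasp_force: 79.2
```

Call:
apply_moves --fingers '[1,1,1,1,1,1,1,1,1,1,1,1]' --offset '[[0,-0.02,0],[0,-0.05,0],[0,-0.09,0],[0,-0.13,0],[0,-0.17,0],[0,-0.21,0],[0,-0.25,0],[0,-0.29,0],[0,-0.335,0],[0,-0.375,0],[0,-0.41,0],[0,-0.437,0]]' --dr '[[0,0,0],[0,0,0],[0,0,0],[0,0,0],[0,0,0],[0,0,0],[0,0,0],[0,0,0],[0,0,0],[0,0,0],[0,0,0],[0,0,0]]'

```text
time: 14.3
tool_pos: [478.9, -270.0, 283.0]
orientation: [0.01, 1.0, -0.0, -0.001]
ft_force: [0.3, 0.4, -3.5]
width: 0.267
grasp_force: 79.1
```

Call:
apply_moves --fingers '[1,1,1]' --offset '[[0,0,0],[0,0,0],[0,0,0]]' --dr '[[0,0,0],[0,0,0],[0,0,0]]'

```text
time: 14.6
tool_pos: [479.8, -266.5, 283.6]
orientation: [0.008, 1.0, 0.0, -0.001]
ft_force: [-0.0, -0.8, -3.0]
width: 0.266
grasp_force: 79.2
```

```bash
python3 k.py; python3 - <<'E'
from h import *
to((480.2,-268.4,170),(480.2,-268.4,96),yaw=89)
f=snap('side')['frame'][40:220,200:360,::-1];g=snap('top')['frame'][120:300,290:450,::-1]
cv2.imwrite('pics/j1.png',cv2.resize(np.hstack([f,g]),None,fx=2.4,fy=2.4,interpolation=cv2.INTER_CUBIC))
E
```

```text
t 14.6 tcp [ 479.8 -266.5  283.6] F [-0.  -0.8 -3. ] w 0.266 gf 79.2 j [ 0.12  0.3   0.38  1.91 -0.14  0.95  2.11]
yaw 89.04 tilt [-0.002  0.001 -1.   ]
side 43 (np.float64(215.32558139534882), np.float64(265.48837209302326))
top 66 (np.float64(150.25757575757575), np.float64(181.71212121212122))
(array([610.2, 167.2,  95.1]), np.float64(0.9994309167039214))
t 14.7 tcp [ 480.1 -266.4  284.1] F [ 0.2  0.5 -2.6] w 0.268 gf 79.2 j [ 0.11  0.3   0.38  1.91 -0.14  0.95  2.11]
yaw 89.08 tilt [-0.001  0.001 -1.   ]
(480.2, -268.4, 170) [-0.0002 -0.002   0.1141]
(480.2, -268.4, 96) [-0.0002 -0.0021  0.1881]
dr [ 0.04 -0.04  0.08]
```

View pics/j1.png

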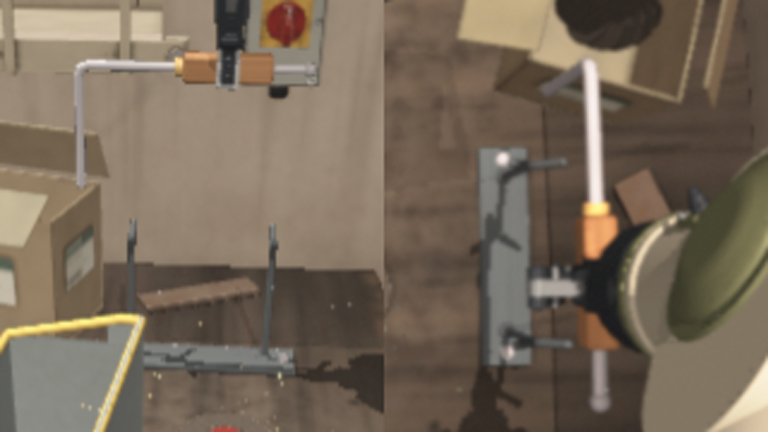

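The rod hangs level over the forks, with the leg at side (80,180) in the crop, and the forks lie straight below. Lowering it now, slowly at the end.

Call:
apply_moves --fingers '[1,1,1,1,1,1,1,1,1,1,1,1]' --offset '[[0,-0.001,0.02],[0,-0.001,0.045],[0,-0.001,0.07],[0,-0.001,0.095],[0,-0.001,0.12],[0,-0.001,0.14],[0,-0.001,0.155],[0,-0.001,0.168],[0,-0.001,0.177],[0,-0.001,0.183],[0,-0.001,0.186],[0,-0.001,0.186]]' --dr '[[0,0,0],[0,0,0],[0,0,0],[0,0,0],[0,0,0],[0,0,0],[0,0,0],[0,0,0],[0,0,0],[0,0,0],[0,0,0],[0,0,0]]'

```text
time: 16.0
tool_pos: [480.1, -268.7, 98.6]
orientation: [0.009, 1.0, -0.0, 0.0]
ft_force: [0.2, 0.6, -3.3]
width: 0.268
grasp_force: 79.3
```

```bash
cat > rod.py <<'E'
from h import *
np.set_printoptions(precision=1,suppress=True)
to()
r=[]
for n,b in(('side',(260,120,330,160)),('top',(335,190,375,275))):
    s=snap(n);m=cv2.inRange(cv2.cvtColor(s['frame'],cv2.COLOR_RGB2HSV),np.array((5,90,90)),np.array((22,255,255)))
    ys,xs=np.where(m[b[1]:b[3],b[0]:b[2]]); print(n,len(xs),'x',xs.min()+b[0],xs.max()+b[0],'y',ys.min()+b[1],ys.max()+b[1]);r.append(ray(s,xs.mean()+b[0],ys.mean()+b[1]))
print(tri(*r))
E
python3 rod.py
```

```text
t 16.0 tcp [ 480.1 -268.7   98.6] F [ 0.2  0.6 -3.3] w 0.268 gf 79.3 j [ 0.2  0.5  0.3  2.1 -0.3  0.5  2.2]
yaw 88.98 tilt [ 0. -0. -1.]
side 316 x 271 308 y 134 146
top 223 x 348 361 y 208 256
(array([ 489.7, -266. ,  155.7]), np.float64(13.170128117820344))
```

Call:
apply_moves --fingers '[1,1,1,1]' --offset '[[0,0,0.002],[0,0,0.003],[0,0,0.004],[0,0,0.004]]' --dr '[[0,0,0],[0,0,0],[0,0,0],[0,0,0]]'

```text
time: 16.5
tool_pos: [480.2, -268.4, 95.0]
orientation: [0.009, 1.0, 0.0, 0.0]
ft_force: [0.2, 1.6, 4.6]
width: 0.268
grasp_force: 80.6
```

The force went from -3.3 to +4.6 N, so the forks now carry the rod. Releasing slowly and rising.

Call:
apply_moves --fingers '[0.3,0.2,0,-0.5,-1,-1,-1,-1,-1]' --offset '[[0,0,0],[0,0,0],[0,0,0],[0,0,0],[0,0,0],[0,0,0],[0,0,0],[0,0,0],[0,0,0]]' --dr '[[0,0,0],[0,0,0],[0,0,0],[0,0,0],[0,0,0],[0,0,0],[0,0,0],[0,0,0],[0,0,0]]'

```text
time: 17.4
tool_pos: [480.0, -268.7, 94.5]
orientation: [0.009, 1.0, 0.0, -0.0]
ft_force: [-0.0, 0.6, -0.2]
width: 1.0
grasp_force: 0.0
```

Call:
apply_moves --fingers '[-1,-1,-1,-1,-1,-1,-1,-1,-1,-1,-1,-1]' --offset '[[0,0,-0.01],[0,0,-0.025],[0,0,-0.045],[0,0,-0.065],[0,0,-0.09],[0,0,-0.12],[0,0,-0.15],[0,0,-0.18],[0.01,0.03,-0.19],[0.02,0.07,-0.19],[0.02,0.11,-0.19],[0.02,0.15,-0.19]]' --dr '[[0,0,0],[0,0,0],[0,0,0],[0,0,0],[0,0,0],[0,0,0],[0,0,0],[0,0,0],[0,0,0],[0,0,0],[0,0,0],[0,0,0]]'

```text
time: 18.6
tool_pos: [462.1, -117.2, 285.6]
orientation: [0.009, 1.0, 0.0, 0.001]
ft_force: [0.1, 0.0, -0.5]
width: 0.997
grasp_force: 0.0
```

Call:
apply_moves --fingers '[-1,-1,-1,-1,-1]' --offset '[[0,0.04,0],[0,0.08,0],[0,0.1,0],[0,0.1,0],[0,0.1,0]]' --dr '[[0,0,0],[0,0,0],[0,0,0],[0,0,0],[0,0,0]]'

```text
time: 19.1
tool_pos: [464.3, -18.7, 285.1]
orientation: [0.009, 1.0, -0.0, 0.0]
ft_force: [-0.7, -0.5, -0.1]
width: 1.001
grasp_force: 0.0
```

```bash
python3 rod.py; python3 k.py; python3 - <<'E'
from h import *
D=snap('side')
o=cv2.imread('pics/side0.png')[:,:,::-1]
d=cv2.absdiff(D['frame'],o).max(2)[110:200,225:330]; print('side diff rod',(d>50).sum())
s=snap('top','end');o=cv2.imread('pics/top0.png')[:,:,::-1];d=cv2.absdiff(s['frame'],o).max(2)
print('rod',(d[155:280,340:365]>50).sum(),'disc/spanner',(d[212:278,165:298]>50).sum())
E
```

```text
t 19.1 tcp [464.3 -18.7 285.1] F [-0.7 -0.5 -0.1] w 1.001 gf 0.0 j [-0.3  0.2  0.3  2.1 -0.1  0.9  1.6]
yaw 89.02 tilt [ 0. -0. -1.]
side 428 x 271 308 y 135 147
top 614 x 348 361 y 208 257
(array([ 482.8, -269.1,  151.7]), np.float64(0.7868264771606672))
t 19.2 tcp [464.4 -19.6 284.9] F [ 1.  -0.7 -0.9] w 1.005 gf 0.0 j [-0.32  0.17  0.28  2.07 -0.06  0.9   1.55]
yaw 88.89 tilt [ 0. -0. -1.]
side 43 (np.float64(215.32558139534882), np.float64(265.48837209302326))
top 66 (np.float64(150.25757575757575), np.float64(181.71212121212122))
(array([610.2, 167.2,  95.1]), np.float64(0.9994309167039214))
side diff rod 0
rod 685 disc/spanner 4109
```

The rod is back within 1 mm of where it lay, the lever is off, and the arm is clear of everything.

```bash
python3 -c "
from plant import ctrl
print(ctrl.job_done())"
```

```text
the job is handed in; nothing more can be done
None
```

The job is handed in, with no verdict returned: the lever is snapped off, the rod lies back in both forks within about 1 mm of where it lay, and I never worked near the disc or spanner, though the arm hid them from my last picture check.

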